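Hang the lopsided bottle carrier on the spring balance

ROBOT

A 7-joint arm with a two-finger parallel gripper is mounted at the origin on a cart in front of the work surface, level with it; the furniture and walls round the work are solid. World frame = base frame: x ahead of the robot, y to its left, z up, the work surface at z = 0. Lengths are in mm, angles in rad, forces in N, time in s.
With the tool pointing down it reaches from about 425 to 1025 mm from the base axis. Payload 9.4 kg.
Tool frame: the origin (TCP) lies midway between the tips of the shut fingers; the grasp point (between the pads) lies bot.hold_point_z behind it (bot.hold_point_z is the distance from the TCP to the grasp point, in mm); z points along the fingers, y is the line along which they close (so a half turn about z gives the same grasp; the last joint's range is limited). The gripper opens to 93 mm and grips with 3 to 60 N. Pads are 15 mm wide; open, the fingers measure 128 mm over their backs; the gripper's body (75 mm by 188 mm) begins 65 mm behind the grasp point.
Start: joints at [-1.278, 0.599, -0.003, 1.599, 0.002, 0.943, -0.08], TCP at [262.04, 675.987, 218.618] pointing down, gripper open.
Joint ranges: [-2.57, 2.57], [-0.35, 1.97], [-1.29, 1.29], [0.11, 2.56], [-1.05, 4.19], [0.11, 1.86], [-2.63, 2.63]. Speed limits (rad/s): [2.22, 2.22, 3.01, 3.01, 3.14, 3.14, 3.14].

INTERFACE

Orientations are given as a unit quaternion [x, y, z, w].
In Python, from cell import bot gives the robot as it stands.
- The arm moves only by the tool play_rows, never from a script. Its argument "commands" is a list that holds one entry, the list of rows, each a list of 5 numbers: the closure, from 0 (fully open) to 1 (shut), then the shift along the world's x, y, z in mm, then the turn about the world's z in rad. In form: [[[hand, x, y, z, roll], ...]]. A call has 1 to 10 rows; each row is the pose to reach, as a shift and turn from the pose commanded when the call began; what a row does not reach only later rows make up. A row lasts 1/12 s, in which the tool goes at most 41.7 mm and 7.16 degrees, less where a joint would pass 70% of its speed; a pose out of reach is approached as far as the arm can. A call with a gripper value outside its range is refused whole. The fingers move at their own pace and stop on an object; "newtons" is the grip in N (left out, the last holds). Time passes only in rows, so rows that repeat a pose let the fingers close. It gives the time, the measured TCP pose, the force, the opening and the grip force at its end, in the units of the state.
- bot.sense(): the state, without advancing time (a new reading comes with each control period).
- bot.camera(name): name is "scene" or "top" or "wrist"; returns a dict with "pixels" (400x640x3 uint8, red, green, blue), "fx", "fy", "cx", "cy" (pixels), "dist_coeffs" ([k1, k2, p1, p2, k3] as OpenCV has them; the pictures are not rectified), "rvec" (rotation vector, rad) and "tvec" (3), from world to camera coordinates, as OpenCV has them; the wrist camera has in their place "tool_from_camera" (4x4, takes a point from camera to tool coordinates, whose origin is the TCP and whose axes are the flange's). Camera axes: x right, y down, z forward; pixel columns grow to the right and rows downward; lengths in mm; the calibration is good to about 2 mm. A picture is of the moment at which its call begins: read the wrist's pose just before it. There is no depth.
- bot.finish_job(): hands the job in; it is judged then, once.
Trained networks look in a picture, given as the dict that the camera call returned (one of the last four; its "shot" number tells which), for a name from the list of things; names that differ only in an ending like _2 or _b are one class to them, and where a whole thing is asked for, a point or a joint stands for the part that bears it (a point fixed in the world has none). Each returns a list of dicts, best first, with "conf" (0 to 1); they miss things now and then, are a little off and sometimes report something else, mostly with a low value. They report only what shows in the picture. A call takes as long as a camera call.
- bot.find_in(target, picture): "extent" ([left, top, right, bottom] in pixels, round what is visible of it).
- bot.silhouettes(target, picture): "mask" (400x640 bool, what is visible of it) and "extent" ([left, top, right, bottom] in pixels, round what is visible of it).
- bot.mark_of(target, picture): "centre" ([column, row] in pixels: a listed point, or the origin of a listed thing).
The state is a dict: "time": time; "joint_positions": joint angles; "joint_vel": joint speeds; "joint_torque": joint torques, N m; "tool_pos": TCP position; "orientation": TCP orientation; "wrist_force": force on the tool from outside, world axes, zero at the start; "torque": the same for the moment, N m; "grip_width": finger opening in mm; "gripper_force": force on a finger pad.
Only numpy, scipy, OpenCV 4.12 (cv2) and the standard library are available. Lean on these libraries where they do the work, as an engineer would, in place of code of your own. Each camera call takes 0.05 s, during which the arm holds its last target. There are 200 camera calls.

TASK

Pick up the steel carrier with its reagent bottle and hang it by its hook in the groove of the spring balance's arm, to be weighed. The bottle sits to one side: lower the carrier slowly, let the arm take the whole weight before you let go, and release it gently, so that the arm neither jerks nor bounces and the carrier does not swing. Keep the bottle in its holder, do not force the arm down, and leave everything else where it is.

Things in the scene. Friction and masses are not known exactly. Their poses are not given: they have to be found in the camera images.
- carrier: Bare steel carrier, 205 mm high, mass unknown (with its bottle under 0.9 kg), upright on the desk. Origin on its underside, straight below hook and tab; z up. Its pan spans x -44 to 44, y -49 to 73 mm; the bottle is at y = +40 mm, so the centre of mass lies 5 to 25 mm to +y of the hook and, hung freely, it leans 0.05 to 0.3 rad, bottle side low. A gooseneck rises from y = -40 mm to the hook
- hook (a point): Underside of the hook's rounded crown, 148 mm above the carrier's underside; must come to lie on the rod in the groove. Axes as the carrier's. The hook is an inverted U of 8 mm round bar in the carrier's y-z plane, 38 mm between leg centres; the free leg (+y) ends 28 mm below the crown, 32 mm above the bottle's cap: lead the rod in along the carrier's x axis
- tab (a point): Grip point on the flat upright tab above the hook's crown: 12 mm thick along the carrier's y, 24 mm wide along its x, reaching from 14 to 57 mm above hook; this point is 41 mm above hook. Axes as the carrier's
- holder (a point): Centre of the floor of the carrier's eight-sided bottle holder (45 mm across inside, walls to 22 mm above this floor); the bottle stands here. Axes as the carrier's
- bottle: Brown reagent bottle with a black cap, 40 mm in diameter, 83 mm high, mass unknown, standing loose in the carrier's holder. Origin at the centre of its underside, z up
- balance: Spring balance, fixed to the desk: grey base plate 140 x 130 x 12 mm with a square column 26 mm wide, 325 mm high. Origin at the column's foot; its -x axis points the way the arm points. The arm, a level steel rod of 10 mm diameter with its free end 161 mm from the column's axis, points roughly at the robot
- groove (a point): The seat: top of the 10 mm rod at mid-groove, 125 mm ahead of the column's axis (balance -x), 265 mm above the desk unloaded; sinks with the arm. Axes as the balance's, x along the rod. Groove 10 mm wide at the bottom, 24 at the mouth; its side cones rise 7 mm above the rod's top. Behind it, 14 to 18 mm from here, a flange of 14 mm radius. Front cone ends 20 mm ahead, bare rod 36 mm ahead
- balance_arm (a joint): How far the arm has sunk, m: 0 at the top, 0.075 at the bottom stop. The arm moves only vertically, against a spring (it gives at about 2 N, then 1 N more for each 10 mm, lightly damped), so how low it comes to rest depends on the weight hung on it; it does not reach the stop. A delicate movement: never drive it or let it run faster than 50 mm/s
- label_roll: Bystander: white roll of labels, 49 mm across, 25 mm high; origin at its underside
- sample_cup: Bystander: lidded sample cup, 41 mm across, 50 mm high; origin at its underside
- other_bottle: Bystander: white reagent bottle with a blue cap, 40 mm across, 83 mm high, standing on the desk; origin at its underside

How it is judged:
By the outcome, as a careful person would: the job done as asked, in the order asked, and still so for the second after the job is handed in, with the robot touching nothing.
It also fails if it takes over 69 s, if anything falls off the work surface, if the arm or the gripper's body presses on something with over 40 N, if the wrist force passes 120 N, or if a joint passes its speed limit or range.

## Working session

There is one attempt and no reset: what is moved stays moved. The work goes in short steps, Python scripts to look and compute and a tool call to move; the robot and the scene stay as the last step left them, time stands still between calls to the robot, and variables do not carry over. Pictures are saved under pics/ and viewed, at most 10 in all, crops included, and the job is handed in when it is done.

Besides the shell and the picture viewer there is one more tool, called after "Request:" as name(argument=value, ...), one argument or row to a line, values as JSON. play_rows: Moves the arm, as the interface text tells. Its arguments: {"type":"object","properties":{"commands":{"type":"array","items":{"type":"array","items":{"type":"array","items":{"type":"number"}}}},"newtons":{"type":"number"}},"required":["commands"]}

```bash
mkdir -p pics; cat > h.py <<'E'
import numpy as np, cv2
from cell import bot
from scipy.spatial.transform import Rotation as R
def PT(c,s=None):
    if 'rvec' in c:
        return cv2.Rodrigues(np.array(c['rvec'],float))[0], np.array(c['tvec'],float).ravel()
    T=np.eye(4);T[:3,:3]=R.from_quat(s['orientation']).as_matrix();T[:3,3]=s['tool_pos']
    M=np.linalg.inv(T@np.array(c['tool_from_camera']));return M[:3,:3],M[:3,3]
def ray(c,p,s=None):
    r,t=PT(c,s);K=np.array([[c['fx'],0,c['cx']],[0,c['fy'],c['cy']],[0,0,1.]])
    u=cv2.undistortPoints(np.array([[p]],float),K,np.array(c['dist_coeffs'],float)).ravel()
    d=r.T@np.array([u[0],u[1],1]);return -r.T@t,d/np.linalg.norm(d)
def onz(o,d,z): return o+d*(z-o[2])/d[2]
def tri(rs):
    A=sum(np.eye(3)-np.outer(d,d) for o,d in rs);b=sum((np.eye(3)-np.outer(d,d))@o for o,d in rs)
    return np.linalg.solve(A,b)
def proj(c,P,s=None):
    r,t=PT(c,s);K=np.array([[c['fx'],0,c['cx']],[0,c['fy'],c['cy']],[0,0,1.]])
    return cv2.projectPoints(np.array(P,float).reshape(-1,3),cv2.Rodrigues(r)[0],t,K,np.array(c['dist_coeffs'],float))[0].reshape(-1,2)
def save(c,n): cv2.imwrite('pics/'+n,cv2.cvtColor(c['pixels'],cv2.COLOR_RGB2BGR))
E
cat > m.py <<'E'
from h import *
np.set_printoptions(precision=1,suppress=True)
s=bot.sense();print(s['time'],s['tool_pos'],s['orientation'],s['grip_width'],bot.hold_point_z,s['wrist_force'])
cs={n:bot.camera(n) for n in('scene','top','wrist')}
Z=dict(carrier=0,hook=148,tab=189,holder=None,bottle=None,balance=0,groove=265,label_roll=0,sample_cup=0,other_bottle=0)
for n,c in cs.items(): save(c,n+'0.png')
for t in Z:
    rs=[]
    for n,c in cs.items():
        for m in bot.mark_of(t,c)[:1]:
            o,d=ray(c,m['centre'],s);print(t,n,np.array(m['centre']),round(m['conf'],2),'' if Z[t] is None else onz(o,d,Z[t]))
            if m['conf']>.3: rs.append((o,d))
    if len(rs)>1: print('   tri',tri(rs))
E
python3 m.py; python3 -c "
import cv2,numpy as np
a=[cv2.imread('pics/%s0.png'%n) for n in('scene','top')]
cv2.imwrite('pics/st.png',cv2.resize(np.vstack(a),(480,600)))"
```

```text
0.0 [261.9 675.5 217.8] [ 0.2  1.  -0.  -0. ] 93.44100102525007 18.8 [0.7 0.1 0.7]
carrier scene [332.3 291.4] 0.57 [ 562.5 -168.9    0. ]
carrier top [346.2 209.5] 0.81 [ 561.9 -174.2    0. ]
   tri [ 560.7 -172.8    3. ]
hook scene [333.1 237.2] 0.8 [ 557.1 -173.6  148. ]
hook top [353.3 210. ] 0.93 [ 560.6 -176.9  148. ]
   tri [ 558.9 -175.2  148.1]
tab scene [332. 222.] 0.63 [ 548.8 -177.4  189. ]
tab top [355.5 212.6] 0.91 [ 554.6 -177.1  189. ]
   tri [ 553.2 -176.   187.1]
holder scene [325.9 278.8] 0.97 
holder top [334.2 208.7] 0.91 
   tri [ 566.1 -140.6   19.5]
bottle scene [322.7 281.2] 0.71 
bottle top [330.8 206.4] 0.66 
   tri [ 570.5 -129.9    5.3]
balance scene [293.3 233.5] 0.65 [687.2 111.8   0. ]
balance top [248.6 175. ] 0.69 [660.5 101.7   0. ]
   tri [663.9  94.7  15.3]
groove scene [257.3 157.8] 0.97 [567.1 101.9 265. ]
groove top [235.7 213.3] 0.7 [554.7  83.4 265. ]
   tri [554.2  82.5 271.9]
label_roll scene [384.7 274.4] 0.69 [ 706.8 -212.5    0. ]
label_roll top [327.5 173.1] 0.51 [ 665.5 -121.6    0. ]
   tri [ 697.6 -160.8  -20.9]
sample_cup scene [413.4 295.5] 0.82 [ 684.3 -310.7    0. ]
sample_cup top [389.4 164. ] 0.75 [ 691.5 -299.1    0. ]
   tri [ 694.1 -302.9   -9.7]
other_bottle scene [346.  262.6] 0.87 [ 678.8 -108.     0. ]
other_bottle top [325.5 172.9] 0.72 [ 666.1 -115.9    0. ]
   tri [ 666.3 -116.7    9.3]
```

View pics/scene0.png

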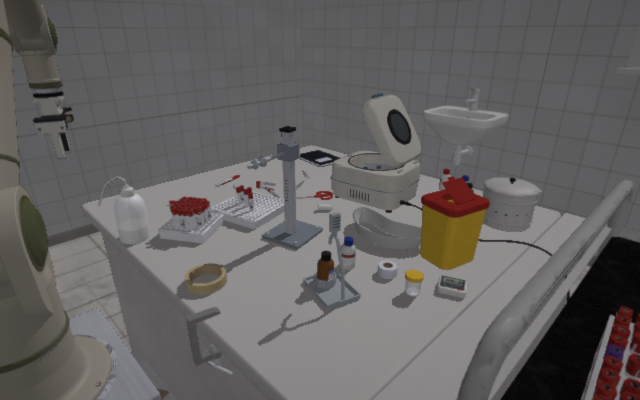

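View pics/top0.png

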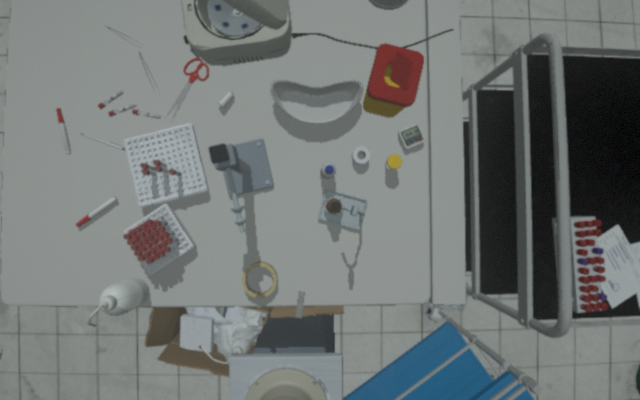

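The carrier stands at roughly (558,-175) with its bottle to +y (top picture 346,210). The balance's groove is near (555,85), and its rod points at the robot. I'll move above the carrier at a height clear of the column.

Request:
play_rows(
  commands=[
    [[0,10,-20,35,0.05],[0,20,-50,70,0.1],[0,35,-85,105,0.15],[0,48,-120,140,0.19],[0,60,-155,170,0.19],[0,72,-190,180,0.19],[0,84,-230,182,0.19],[0,97,-269,182,0.19],[0,110,-308,182,0.19],[0,123,-347,182,0.19]],
  ],
)

```text
time: 2.48
tool_pos: [378.2, 348.5, 401.1]
orientation: [0.09, 0.996, 0.001, 0.0]
wrist_force: [1.3, -0.0, 0.6]
grip_width: 93.1
gripper_force: 0.0
```

Request:
play_rows(
  commands=[
    [[0,12,-39,0,0],[0,25,-78,0,0],[0,37,-117,0,0],[0,50,-156,0,0],[0,62,-195,0,0],[0,75,-234,0,0],[0,87,-273,0,0],[0,100,-312,0,0],[0,112,-351,0,0],[0,125,-390,0,0]],
  ],
)

```text
time: 3.32
tool_pos: [502.9, -41.6, 400.9]
orientation: [0.09, 0.996, 0.0, 0.001]
wrist_force: [0.2, -0.3, 0.0]
grip_width: 93.0
gripper_force: 0.0
```

Request:
play_rows(
  commands=[
    [[0,10,-35,-10,0],[0,20,-70,-20,0],[0,30,-100,-30,0],[0,35,-115,-40,0],[0,35,-115,-40,0],[0,35,-115,-40,0]],
  ],
)

```text
time: 3.82
tool_pos: [537.6, -155.0, 359.9]
orientation: [0.091, 0.996, -0.0, -0.001]
wrist_force: [-0.3, 0.9, -0.1]
grip_width: 92.9
gripper_force: 0.0
```

```bash
cat > m2.py <<'E'
from h import *
np.set_printoptions(precision=1,suppress=True)
s=bot.sense();q=R.from_quat(s['orientation']).as_matrix()
print(s['time'],np.array(s['tool_pos']),'tooly ang',np.arctan2(q[1,1],q[0,1]),q[:,2],s['wrist_force'])
c=bot.camera('wrist');save(c,'w1.png')
for t,z in dict(hook=148,tab=189,holder=20,bottle=20,carrier=0,groove=265).items():
    for m in bot.mark_of(t,c)[:1]:
        o,d=ray(c,m['centre'],s);print(t,np.array(m['centre']),round(m['conf'],2),onz(o,d,z))
E
python3 m2.py
```

```text
3.8167 [ 537.6 -155.   359.9] tooly ang 1.3891210071893254 [-0.  0. -1.] [-0.3  0.9 -0.1]
hook [314.6 194.6] 0.62 [ 556.7 -173.8  148. ]
tab [314.9 205.3] 0.91 [ 560.5 -172.6  189. ]
holder [339.6 183.2] 0.58 [ 573.1 -137.    20. ]
bottle [337.7 180.4] 0.77 [ 567.6 -139.5   20. ]
carrier [318.4 180.6] 0.7 [ 565.4 -174.1    0. ]
groove [574.3 171.5] 0.76 [552.1  79.5 265. ]
```

View pics/w1.png

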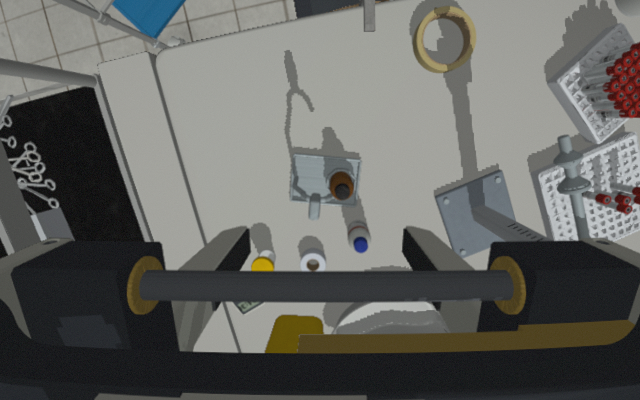

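The wrist picture shows the carrier pan at about (325,178), the tab at (314,207), the bottle cap at (341,187) and the balance plate at (475,210). I'll refine both yaws from the plate edges.

```bash
python3 -c "
import cv2
a=cv2.imread('pics/w1.png')
cv2.imwrite('pics/z1.png',cv2.resize(a[140:265,280:520],None,fx=3.3,fy=3.3,interpolation=cv2.INTER_CUBIC))"
```

```text
(no output)
```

View pics/z1.png

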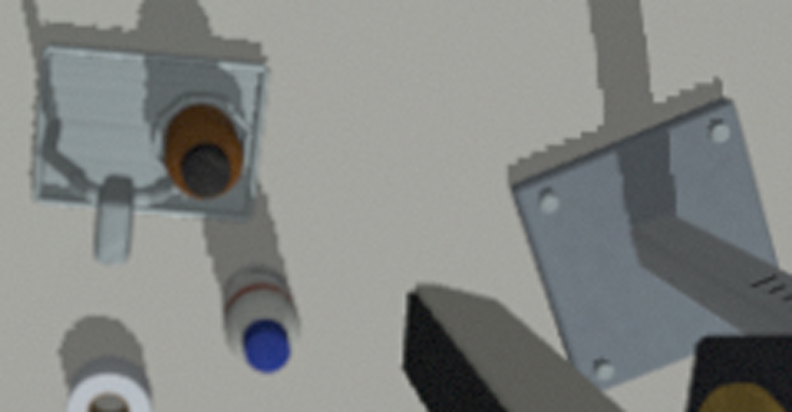

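The zoom shows the pan corners at about (45,47), (267,67), (248,215) and (35,198). The balance plate's corners are at (512,187), (731,100) and about (578,390).

```bash
cat > m3.py <<'E'
from h import *
np.set_printoptions(precision=1,suppress=True)
s=bot.sense();c=bot.camera('wrist')
f=lambda x,y,z:onz(*ray(c,[280+x/3.3,140+y/3.3],s),z)
P=[f(*p,5) for p in[(45,47),(267,67),(248,215),(35,198)]]
B=[f(*p,12) for p in[(512,187),(731,100),(578,390)]]
print(np.array(P),np.array(B))
a=lambda u,v:np.arctan2(*(v-u)[:2][::-1])
n=lambda u,v:np.linalg.norm(v-u)
print('pan y',a(P[0],P[1]),a(P[3],P[2]),'pan x',a(P[0],P[3]),a(P[1],P[2]),n(P[0],P[1]),n(P[0],P[3]))
print('bal y',a(B[0],B[1]),'bal x',a(B[0],B[2]),n(B[0],B[1]))
ctr=np.mean(P,0);print('ctr',ctr)
E
python3 m3.py
```

```text
[[ 511.4 -207.     5. ]
 [ 543.1  -90.9    5. ]
 [ 623.4 -113.7    5. ]
 [ 592.7 -229.5    5. ]] [[631.4  32.7  12. ]
 [603.9 157.7  12. ]
 [761.7  61.6  12. ]]
pan y 1.3038622661148724 1.3110095368360657 pan x -0.27021387801451563 -0.2769017602960383 120.38308860704987 84.3615567268719
bal y 1.7880758559594014 bal x 0.2183372872869805 127.96250656252295
ctr [ 567.6 -160.3    5. ]
```

Request:
play_rows(
  commands=[
    [[0,8,-6,-35,-0.04],[0,15,-12,-70,-0.084],[0,22,-18,-100,-0.084],[0,22,-18,-120,-0.084],[0,22,-18,-120,-0.084],[0,22,-18,-120,-0.084]],
  ],
)

```text
time: 4.72
tool_pos: [559.5, -172.2, 240.1]
orientation: [0.131, 0.991, 0.0, -0.001]
wrist_force: [0.1, 0.2, -0.6]
grip_width: 93.2
gripper_force: 0.0
```

```bash
sed -i "s/w1.png/w2.png/" m2.py; cat >> m2.py <<'E'
print('proj',proj(c,[[560,-173,205],[560,-173,189],[560,-173,148]],s))
E
python3 m2.py
```

```text
4.7167 [ 559.5 -172.2  240.1] tooly ang 1.3071302357722134 [-0.  0. -1.] [ 0.1  0.2 -0.6]
hook [327.2 281. ] 0.16 [ 638.5 -192.   148. ]
tab [325.4 216.1] 0.8 [ 560.9 -172.9  189. ]
holder [354.5 176.1] 0.58 [ 568.1 -134.9   20. ]
bottle [351.3 182.5] 0.56 [ 575.4 -141.1   20. ]
carrier [324.9 175.6] 0.6 [ 560.4 -173.9    0. ]
groove [323.6 216.4] 0.22 [ 537.8 -167.4  265. ]
proj [[324.8 221.6]
 [324.9 215.1]
 [325.1 201.8]]
```

View pics/w2.png

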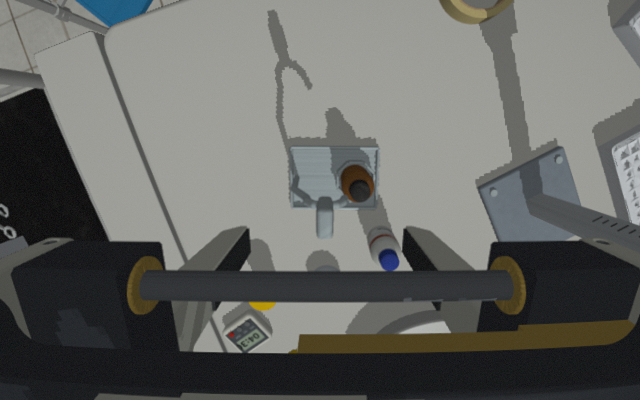

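```bash
python3 - <<'E'
from h import *
s=bot.sense();c=bot.camera('wrist')
a=-.266;X=np.array([np.cos(a),np.sin(a),0]);Y=np.array([-np.sin(a),np.cos(a),0]);o=np.array([560,-173,0.])
for dx in(-12,12):
  for dy in(-6,6): print(dx,dy,proj(c,o+X*dx+Y*dy+[0,0,205],s))
for dx,dy in((-44,-49),(-44,73),(44,73),(44,-49)): print(dx,dy,proj(c,o+X*dx+Y*dy+[0,0,4],s))
z=c['pixels'][190:245,285:390];cv2.imwrite('pics/z2.png',cv2.cvtColor(cv2.resize(c['pixels'][140:245,280:390],None,fx=5,fy=5),cv2.COLOR_RGB2BGR))
E
```

```text
-12 -6 [[316.59588444 203.88061641]]
-12 6 [[333.27343977 203.93448858]]
12 -6 [[316.75122585 235.15266639]]
12 6 [[332.95820962 235.20417511]]
-44 -49 [[289.51767192 142.26221547]]
-44 73 [[379.01424371 142.61780507]]
44 73 [[376.15967702 204.83544946]]
44 -49 [[291.13466736 204.56598966]]
```

View pics/z2.png

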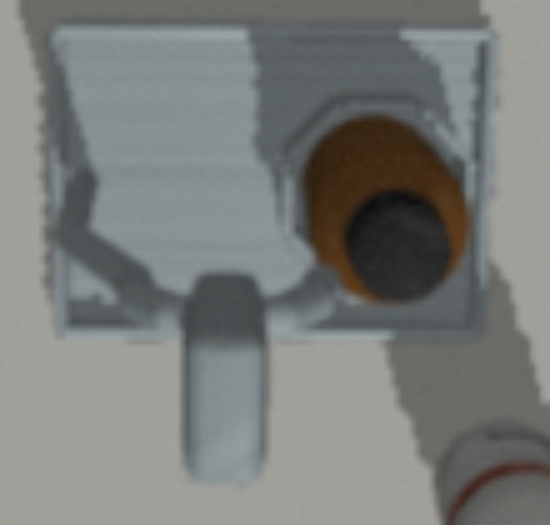

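The tab is centred at (325,218) and lies within 1 mm of my model in y, so I'll descend and close.

Request:
play_rows(
  commands=[
    [[0,1,0,-30,0],[0,1,-1,-55,0],[0,1,-1,-70,0],[0.3,1,-1,-70,0],[0.6,1,-1,-70,0],[0.75,1,-1,-70,0],[0.85,1,-1,-70,0],[1,1,-1,-70,0],[1,1,-1,-70,0],[1,1,-1,-70,0]],
  ],
  newtons=40,
)

```text
time: 5.95
tool_pos: [561.1, -173.5, 171.0]
orientation: [0.131, 0.991, 0.0, 0.0]
wrist_force: [-0.2, -1.2, 0.8]
grip_width: 50.7
gripper_force: 0.0
```

Request:
play_rows(
  commands=[
    [[1,0,0,0,0],[1,0,0,0,0],[1,0,0,0,0],[1,0,0,0,0]],
  ],
)

```text
time: 6.28
tool_pos: [560.9, -173.5, 170.4]
orientation: [0.132, 0.991, -0.0, 0.0]
wrist_force: [0.1, 0.4, 0.8]
grip_width: 23.9
gripper_force: 0.0
```

Request:
play_rows(
  commands=[
    [[1,0,0,0,0],[1,0,0,0,0],[1,0,0,0,0],[1,0,0,0,0],[1,0,0,0,0],[1,0,0,0,0]],
  ],
)

```text
time: 6.78
tool_pos: [560.8, -173.6, 170.3]
orientation: [0.132, 0.991, -0.0, -0.0]
wrist_force: [-0.6, -0.8, -2.1]
grip_width: 11.9
gripper_force: 40.0
```

Request:
play_rows(
  commands=[
    [[1,0,0,2,0],[1,0,0,4,0],[1,0,0,8,0],[1,0,0,13,0],[1,0,0,18,0],[1,0,0,24,0],[1,0,0,30,0],[1,0,0,35,0],[1,0,0,38,0],[1,0,0,40,0]],
  ],
)

```text
time: 7.62
tool_pos: [561.1, -173.5, 211.1]
orientation: [0.131, 0.991, 0.0, 0.0]
wrist_force: [0.6, 0.6, -4.8]
grip_width: 12.1
gripper_force: 40.0
```

```bash
python3 - <<'E'
from h import *
s=bot.sense();print(s['time'],s['tool_pos'],s['grip_width'],s['gripper_force'],s['wrist_force'],s['torque'])
c=bot.camera('wrist');save(c,'w3.png')
E
```

```text
7.6167 [ 561.06950859 -173.5113302   211.06674183] 12.07807458000955 39.98933136463165 [ 0.55898243  0.59146138 -4.75794224] [-0.08776202 -0.00046012  0.00169437]
```

View pics/w3.png

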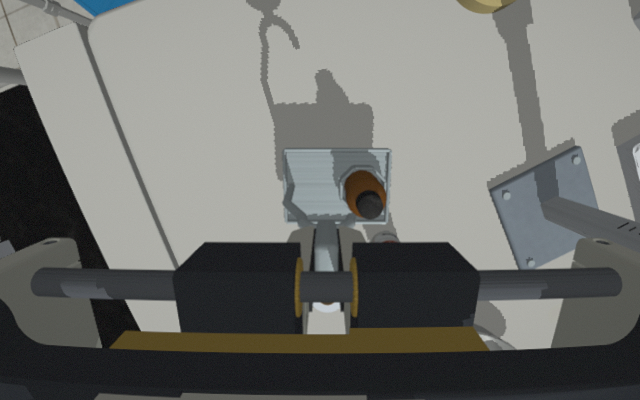

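The carrier is lifted and level, weighs about 5 N, and its bottle is seated. I'll move beside the rod, align with it, and measure the groove from close by.

Request:
play_rows(
  commands=[
    [[1,-1,4,8,0.02],[1,-3,13,22,0.06],[1,-6,26,38,0.12],[1,-9,40,55,0.18],[1,-12,56,72,0.25],[1,-15,72,88,0.32],[1,-18,87,102,0.39],[1,-20,100,112,0.44],[1,-21,109,118,0.474],[1,-21,113,120,0.486]],
  ],
)

```text
time: 8.5
tool_pos: [539.9, -58.8, 331.7]
orientation: [-0.113, 0.994, 0.0, 0.001]
wrist_force: [0.2, 0.4, -4.9]
grip_width: 11.7
gripper_force: 40.0
```

Request:
play_rows(
  commands=[
    [[1,0,0,0,0],[1,0,0,0,0],[1,0,0,0,0]],
  ],
)

```text
time: 8.75
tool_pos: [539.6, -61.4, 329.6]
orientation: [-0.11, 0.994, -0.0, -0.001]
wrist_force: [0.4, 0.0, -4.3]
grip_width: 11.7
gripper_force: 40.0
```

```bash
cat > m4.py <<'E'
from h import *
np.set_printoptions(precision=1,suppress=True)
s=bot.sense();q=R.from_quat(s['orientation']).as_matrix()
print(s['time'],np.array(s['tool_pos']),'tooly',np.arctan2(q[1,1],q[0,1]),s['wrist_force'])
cs={n:bot.camera(n) for n in('wrist','scene','top')}
rs=[]
for n,c in cs.items():
    for m in bot.mark_of('groove',c)[:1]:
        r=ray(c,m['centre'],s);rs.append(r);print(n,np.array(m['centre']),m['conf'],onz(*r,265))
print(tri(rs))
save(cs['wrist'],'w4.png')
t=cs['wrist']['pixels'];u=cs['top']['pixels'];v=cs['scene']['pixels']
print(np.array(proj(cs['wrist'],[[553,81,265]],s)))
E
python3 m4.py
```

```text
8.75 [539.6 -61.4 329.6] tooly 1.7912208482007088 [ 0.4  0.  -4.3]
wrist [477.7 260. ] 0.96 [555.5  78.4 265. ]
top [236.2 211.9] 0.93 [557.7  82.4 265. ]
[557.9  83.7 257.4]
[[481.5 258. ]]
```

View pics/w4.png

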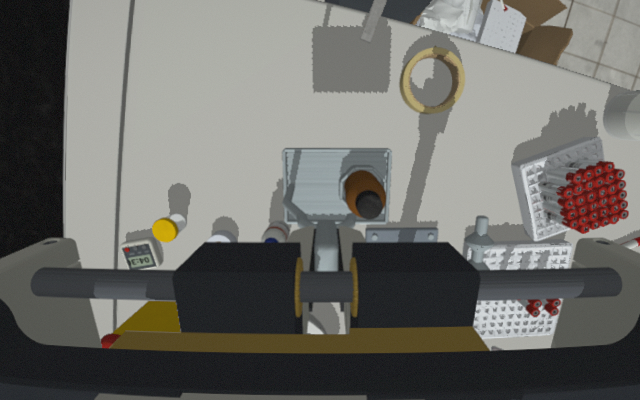

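The rod's front end shows at about (482,217), beside the right gripper block, and runs straight down the image. I'll locate its tip.

```bash
python3 - <<'E'
from h import *
np.set_printoptions(precision=1,suppress=True)
s=bot.sense();c=bot.camera('wrist')
a=.218;X=np.array([np.cos(a),np.sin(a),0])
for p in[(482,217),(482,230)]: print(p,onz(*ray(c,p,s),262),onz(*ray(c,p,s),260))
P=onz(*ray(c,(482,217),s),262);print('groove from tip',P+36*X)
for g in([553,81,0],[556,80,0]):
  g=np.array(g,float);print([proj(c,g-36*X+[0,0,z],s)[0] for z in(265,255)],proj(c,g-20*X+[0,0,260],s))
cv2.imwrite('pics/z4.png',cv2.cvtColor(cv2.resize(c['pixels'][195:275,440:520],None,fx=6,fy=6,interpolation=cv2.INTER_CUBIC),cv2.COLOR_RGB2BGR))
E
```

```text
(482, 217) [518.2  70.8 262. ] [518.6  72.1 260. ]
(482, 230) [529.3  75.  262. ] [529.8  76.3 260. ]
groove from tip [553.4  78.6 262. ]
[array([486.5, 218.3]), array([480.6, 214.8])] [[481.  233.9]]
[array([484.2, 221.3]), array([478.4, 217.7])] [[478.7 236.9]]
```

View pics/z4.png

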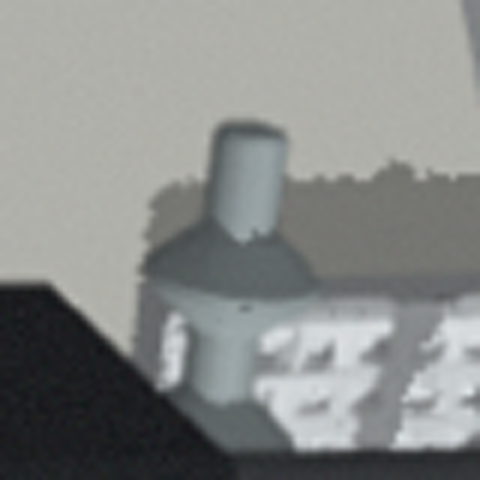

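Request:
play_rows(
  commands=[
    [[1,-6,0,0,0],[1,-20,3,0,0],[1,-36,10,-1,0],[1,-46,22,-2,0],[1,-50,40,-2,0],[1,-50,60,-2,0],[1,-50,82,-2,0],[1,-50,103,-2,0],[1,-50,119,-2,0],[1,-50,127,-2,0]],
  ],
)

```text
time: 9.93
tool_pos: [489.4, 68.7, 328.4]
orientation: [-0.112, 0.994, 0.0, 0.0]
wrist_force: [-0.0, 1.0, -4.2]
grip_width: 11.6
gripper_force: 40.0
```

Request:
play_rows(
  commands=[
    [[1,0,0,0,0],[1,0,0,0,0],[1,0,0,0,0]],
  ],
)

```text
time: 10.18
tool_pos: [489.8, 65.1, 328.4]
orientation: [-0.11, 0.994, -0.0, -0.0]
wrist_force: [-1.4, 0.1, -4.7]
grip_width: 11.9
gripper_force: 40.0
```

Request:
play_rows(
  commands=[
    [[1,3,1,0,0],[1,9,2,0,0],[1,17,4,0,0],[1,26,6,0,0],[1,36,8,0,0],[1,46,10,0,0],[1,54,12,0,0],[1,60,13.5,0,0],[1,63,14.3,0,0],[1,63,14.3,0,0]],
  ],
)

```text
time: 11.02
tool_pos: [553.5, 81.0, 328.1]
orientation: [-0.111, 0.994, -0.0, -0.0]
wrist_force: [-1.3, -0.2, -4.1]
grip_width: 11.8
gripper_force: 40.0
```

```bash
python3 - <<'E'
from h import *
s=bot.sense();c=bot.camera('scene');w=bot.camera('wrist')
print(s['tool_pos'],s['wrist_force'])
g=[553.5,80,265]
p=proj(c,[g],s)[0].astype(int);print(p)
a=cv2.resize(c['pixels'][p[1]-45:p[1]+75,p[0]-50:p[0]+70],(560,560),interpolation=cv2.INTER_CUBIC)
t=bot.camera('top');p=proj(t,[g],s)[0].astype(int)
b=cv2.resize(t['pixels'][p[1]-35:p[1]+45,p[0]-17:p[0]+17],(238,560),interpolation=cv2.INTER_CUBIC)
cv2.imwrite('pics/z5.png',cv2.cvtColor(np.hstack([a,b]),cv2.COLOR_RGB2BGR));save(w,'w5.png')
E
```

```text
[553.51937884  81.02476471 328.09386289] [-1.32749679 -0.17749379 -4.14498906]
[258 160]
```

View pics/z5.png

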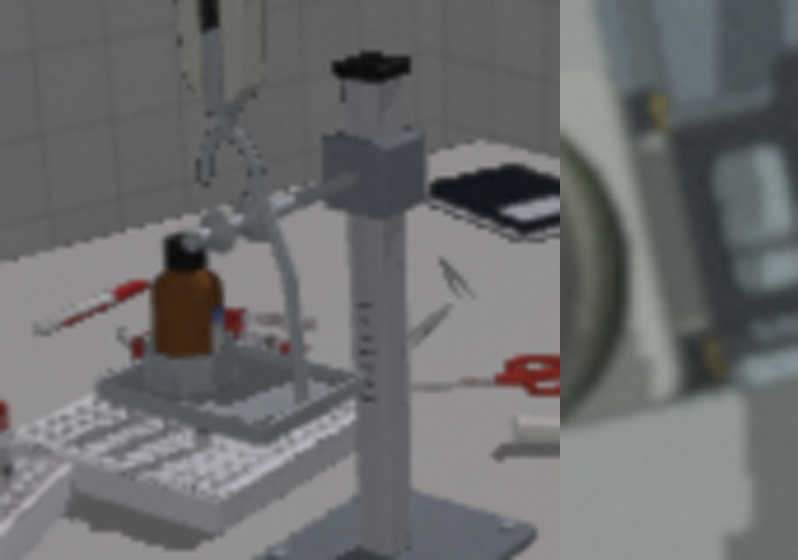

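The scene zoom shows the hook (crown at 235,110) straddling the rod above the groove, which lies at about (240,222) between the cones. The bottle is upright. The offset is within about 3 mm, so I'll correct slightly and lower.

Request:
play_rows(
  commands=[
    [[1,0.5,-0.5,-2,0],[1,1,-1,-6,0],[1,1,-1,-10,0],[1,1,-1,-14,0],[1,1,-1,-18,0],[1,1,-1,-22,0],[1,1,-1,-26,0],[1,1,-1,-29,0],[1,1,-1,-31,0],[1,1,-1,-32,0]],
  ],
)

```text
time: 12.0
tool_pos: [553.8, 79.8, 296.0]
orientation: [-0.111, 0.994, -0.0, -0.0]
wrist_force: [-0.0, 0.3, -5.0]
grip_width: 11.9
gripper_force: 40.0
```

Request:
play_rows(
  commands=[
    [[1,0,0,-1,0],[1,0,0,-2,0],[1,0,0,-3,0],[1,0,0,-4,0],[1,0,0,-5,0],[1,0,0,-6,0],[1,0,0,-7,0],[1,0,0,-8,0],[1,0,0,-9,0],[1,0,0,-10,0]],
  ],
)

```text
time: 12.83
tool_pos: [554.0, 79.8, 286.5]
orientation: [-0.111, 0.994, 0.0, 0.0]
wrist_force: [-0.6, -0.1, -1.9]
grip_width: 12.1
gripper_force: 40.0
```

```bash
cat > z.py <<'E'
from h import *
import sys
s=bot.sense();c=bot.camera('scene')
print(s['time'],np.round(s['tool_pos'],1),np.round(s['wrist_force'],2),np.round(s['torque'],3),s['grip_width'],s['gripper_force'])
cv2.imwrite('pics/'+sys.argv[1],cv2.cvtColor(cv2.resize(c['pixels'][115:235,208:328],(600,600),interpolation=cv2.INTER_CUBIC),cv2.COLOR_RGB2BGR))
E
python3 z.py z6.png
```

```text
12.8333 [554.   79.8 286.5] [-0.64 -0.11 -1.91] [-0.084  0.184  0.016] 12.067801074785171 39.98981416225433
```

Request:
play_rows(
  commands=[
    [[1,-0.5,0,-1,0],[1,-1,0,-2,0],[1,-1,0,-3,0],[1,-1,0,-4,0],[1,-1,0,-5,0],[1,-1,0,-5,0]],
  ],
)

```text
time: 13.38
tool_pos: [553.1, 79.7, 281.3]
orientation: [-0.111, 0.994, -0.0, 0.0]
wrist_force: [2.0, -1.0, -1.5]
grip_width: 11.7
gripper_force: 40.0
```

```bash
cat > q.py <<'E'
from h import *
np.set_printoptions(precision=2,suppress=True)
for k in range(3):
    s=bot.sense();print(s['time'],np.array(s['tool_pos']),np.array(s['wrist_force']),np.array(s['torque']),s['grip_width'],s['gripper_force'])
    if k: continue
    c=bot.camera('scene');t=bot.camera('top')
    for n in('groove','hook','tab','holder','bottle'):
        print(n,[(np.array(m['centre']),round(m['conf'],2)) for cc in(c,t) for m in bot.mark_of(n,cc)[:1]])
E
python3 q.py
```

```text
13.3833 [553.09  79.69 281.31] [ 2.03 -0.97 -1.54] [-0.2  -0.42  0.  ] 11.669979021684636 39.99020218849182
groove [(array([257.7, 162.7]), 0.57)]
hook [(array([255.7, 164.3]), 0.74), (array([238.5, 215.4]), 0.61)]
tab [(array([254.9, 147.4]), 0.72)]
holder [(array([250.8, 211.2]), 0.77)]
bottle [(array([250.8, 213.4]), 0.9)]
13.9833 [552.9   79.75 281.42] [ 1.86 -0.8  -1.7 ] [-0.34 -0.51  0.  ] 11.917554931904206 39.990161061286926
13.9833 [552.9   79.75 281.42] [ 1.86 -0.8  -1.7 ] [-0.34 -0.51  0.  ] 11.917554931904206 39.990161061286926
```

Request:
play_rows(
  commands=[
    [[1,0.4,-0.2,0,0],[1,0.7,-0.4,0,0],[1,0.7,-0.4,-1,0],[1,0.7,-0.4,-2,0],[1,0.7,-0.4,-3,0],[1,0.7,-0.4,-4,0],[1,0.7,-0.4,-5,0],[1,0.7,-0.4,-5,0]],
  ],
)

```text
time: 14.65
tool_pos: [553.3, 79.5, 276.1]
orientation: [-0.111, 0.994, 0.0, -0.0]
wrist_force: [-1.2, 0.0, -1.1]
grip_width: 11.8
gripper_force: 40.0
```

```bash
python3 q.py
```

```text
14.65 [553.31  79.47 276.11] [-1.19  0.01 -1.06] [0.11 0.29 0.04] 11.796702390052696 39.99023079872131
groove [(array([259.2, 163.4]), 0.78)]
hook [(array([258.5, 164.5]), 0.7), (array([237.9, 213.7]), 0.64)]
tab [(array([253.8, 150.2]), 0.56)]
holder [(array([249.3, 213.2]), 0.84)]
bottle [(array([247.8, 213.6]), 0.66)]
15.25 [553.52  79.35 276.4 ] [-1.1  -0.01 -1.06] [ 0.01  0.47 -0.01] 11.833457563559291 39.990203976631165
15.25 [553.52  79.35 276.4 ] [-1.1  -0.01 -1.06] [ 0.01  0.47 -0.01] 11.833457563559291 39.990203976631165
```

Request:
play_rows(
  commands=[
    [[1,-0.25,0,-1,0],[1,-0.25,0,-2,0],[1,-0.25,0,-3,0],[1,-0.25,0,-4,0],[1,-0.25,0,-5,0],[1,-0.25,0,-6,0],[1,-0.25,0,-7,0],[1,-0.25,0,-8,0],[1,-0.25,0,-8,0],[1,-0.25,0,-8,0]],
  ],
)

```text
time: 16.08
tool_pos: [553.5, 79.4, 268.4]
orientation: [-0.111, 0.994, -0.0, 0.0]
wrist_force: [-1.0, -0.7, -0.2]
grip_width: 11.8
gripper_force: 40.0
```

```bash
python3 q.py
```

```text
16.0833 [553.45  79.38 268.39] [-1.03 -0.7  -0.23] [-0.11  0.14  0.02] 11.788896554839964 39.990407824516296
groove [(array([259.5, 167.9]), 0.8)]
hook [(array([259.1, 167.4]), 0.61), (array([238.4, 212.1]), 0.63)]
tab [(array([255.6, 152.7]), 0.72)]
holder [(array([251.4, 213. ]), 0.93)]
bottle [(array([251.4, 216.5]), 0.79)]
16.6833 [553.43  79.4  268.43] [-0.94 -0.2  -0.97] [-0.14 -0.01  0.05] 12.045890746303824 39.990373849868774
16.6833 [553.43  79.4  268.43] [-0.94 -0.2  -0.97] [-0.14 -0.01  0.05] 12.045890746303824 39.990373849868774
```

Request:
play_rows(
  commands=[
    [[1,-0.2,0,-1,0],[1,-0.2,0,-2,0],[1,-0.2,0,-3,0],[1,-0.2,0,-4,0],[1,-0.2,0,-4,0],[1,-0.2,0,-4,0]],
  ],
)

```text
time: 17.18
tool_pos: [553.3, 79.4, 264.4]
orientation: [-0.111, 0.994, -0.0, 0.0]
wrist_force: [0.9, -0.5, 0.4]
grip_width: 11.8
gripper_force: 40.0
```

```bash
cat > avg.py <<'E'
from h import *
np.set_printoptions(precision=3,suppress=True)
A=[]
for k in range(16):
    bot.camera('top');s=bot.sense();A.append(np.r_[s['tool_pos'],s['wrist_force'],s['torque'],s['grip_width'],s['gripper_force']])
print(s['time'],np.mean(A,0),np.std(A,0)[3:9])
E
python3 avg.py
```

```text
17.9833 [553.301  79.384 264.46    1.839  -0.491  -0.178  -0.191  -0.448   0.008
  11.808  39.991] [0.724 0.506 0.37  0.032 0.065 0.026]
```

Request:
play_rows(
  commands=[
    [[1,0.2,-0.1,0,0],[1,0.3,-0.2,-1,0],[1,0.3,-0.2,-2,0],[1,0.3,-0.2,-3,0],[1,0.3,-0.2,-3,0],[1,0.3,-0.2,-3,0]],
  ],
)

```text
time: 18.48
tool_pos: [553.4, 79.3, 261.3]
orientation: [-0.111, 0.994, 0.0, -0.0]
wrist_force: [1.2, -0.2, 0.5]
grip_width: 12.1
gripper_force: 40.0
```

```bash
python3 avg.py
```

```text
19.2833 [553.366  79.284 261.378   0.524   1.014   0.286   0.189  -0.213   0.005
  11.76   39.991] [0.245 0.7   0.306 0.055 0.052 0.035]
```

Request:
play_rows(
  commands=[
    [[1,0,0,0,0],[1,0,0,0,0],[1,0,0,0,0]],
  ],
  newtons=20,
)

```text
time: 19.53
tool_pos: [553.4, 79.2, 261.4]
orientation: [-0.111, 0.994, 0.0, -0.0]
wrist_force: [0.0, 0.8, -0.3]
grip_width: 12.0
gripper_force: 20.0
```

Request:
play_rows(
  commands=[
    [[1,0,0,0,0],[1,0,0,0,0],[1,0,0,0,0]],
  ],
  newtons=10,
)

```text
time: 19.78
tool_pos: [553.4, 79.2, 261.4]
orientation: [-0.111, 0.994, 0.0, -0.0]
wrist_force: [-0.4, 1.5, -0.1]
grip_width: 12.1
gripper_force: 10.0
```

Request:
play_rows(
  commands=[
    [[1,0,0,0,0],[1,0,0,0,0],[1,0,0,0,0]],
  ],
  newtons=6,
)

```text
time: 20.03
tool_pos: [553.4, 79.2, 261.4]
orientation: [-0.111, 0.994, 0.0, 0.0]
wrist_force: [-0.4, 1.6, -0.2]
grip_width: 12.1
gripper_force: 6.0
```

```bash
python3 avg.py
```

```text
20.8333 [553.4    79.222 261.378   0.091   1.76    0.507   0.393  -0.032   0.006
  11.937   5.996] [0.336 0.586 0.423 0.027 0.036 0.03 ]
```

Request:
play_rows(
  commands=[
    [[1,0,0,0.5,0],[1,0,0,1,0],[1,0,0,1,0],[1,0,0,1,0]],
  ],
  newtons=3,
)

```text
time: 21.17
tool_pos: [553.4, 79.2, 262.4]
orientation: [-0.111, 0.994, 0.0, 0.0]
wrist_force: [-0.1, 1.4, 1.0]
grip_width: 11.9
gripper_force: 3.0
```

Request:
play_rows(
  commands=[
    [[0.9,0,0,0,0],[0.88,0,0,0,0],[0.875,0,0,0,0],[0.87,0,0,0,0],[0.866,0,0,0,0],[0.862,0,0,0,0],[0.858,0,0,0,0],[0.854,0,0,0,0],[0.85,0,0,0,0],[0.846,0,0,0,0]],
  ],
)

```text
time: 22.0
tool_pos: [553.4, 79.1, 262.4]
orientation: [-0.111, 0.994, -0.0, 0.0]
wrist_force: [-1.0, 1.8, 0.3]
grip_width: 14.4
gripper_force: 0.8
```

```bash
python3 avg.py; python3 q.py
```

```text
22.8 [553.438  79.171 262.385  -0.131   1.414   0.057   0.354   0.081  -0.007
  14.375   0.8  ] [0.334 0.539 0.377 0.026 0.026 0.022]
22.8 [553.44  79.2  262.39] [-0.52  1.53  0.14] [0.36 0.08 0.04] 14.57966568474725 0.7996608316898346
groove [(array([254.4, 168.9]), 0.59)]
hook [(array([259.3, 170.5]), 0.65)]
tab [(array([253.2, 155.1]), 0.89)]
holder [(array([254.7, 216.9]), 0.57), (array([236.1, 221.1]), 0.48)]
bottle [(array([251.7, 220.8]), 0.54)]
23.4 [553.44  79.19 262.4 ] [ 0.22  1.98 -0.69] [0.35 0.04 0.03] 13.97047898439086 0.8049208112061024
23.4 [553.44  79.19 262.4 ] [ 0.22  1.98 -0.69] [0.35 0.04 0.03] 13.97047898439086 0.8049208112061024
```

Request:
play_rows(
  commands=[
    [[0.842,0,0,0,0],[0.838,0,0,0,0],[0.834,0,0,0,0],[0.83,0,0,0,0],[0.826,0,0,0,0],[0.822,0,0,0,0],[0.818,0,0,0,0],[0.814,0,0,0,0],[0.81,0,0,0,0],[0.806,0,0,0,0]],
  ],
)

```text
time: 24.23
tool_pos: [553.4, 79.2, 262.4]
orientation: [-0.111, 0.994, -0.0, 0.0]
wrist_force: [-0.4, 1.8, -0.8]
grip_width: 17.7
gripper_force: 0.7
```

Request:
play_rows(
  commands=[
    [[0.802,0,0,0,0],[0.798,0,0,0,0],[0.794,0,0,0,0],[0.79,0,0,0,0],[0.786,0,0,0,0],[0.782,0,0,0,0],[0.778,0,0,0,0],[0.774,0,0,0,0],[0.77,0,0,0,0],[0.766,0,0,0,0]],
  ],
)

```text
time: 25.07
tool_pos: [553.5, 79.2, 262.4]
orientation: [-0.111, 0.994, -0.0, 0.0]
wrist_force: [0.7, 1.1, -0.4]
grip_width: 21.4
gripper_force: 0.5
```

Request:
play_rows(
  commands=[
    [[0.762,0,0,0,0],[0.758,0,0,0,0],[0.754,0,0,0,0],[0.75,0,0,0,0],[0.746,0,0,0,0],[0.742,0,0,0,0],[0.738,0,0,0,0],[0.734,0,0,0,0],[0.73,0,0,0,0],[0.726,0,0,0,0]],
  ],
)

```text
time: 25.9
tool_pos: [553.5, 79.2, 262.4]
orientation: [-0.111, 0.994, -0.0, 0.0]
wrist_force: [-0.8, 0.3, 0.6]
grip_width: 25.7
gripper_force: 0.3
```

```bash
python3 avg.py; python3 q.py
```

```text
26.7 [553.439  79.189 262.389  -0.203   0.525  -0.132   0.162   0.03    0.
  25.384   0.307] [0.369 0.485 0.563 0.02  0.026 0.035]
26.7 [553.45  79.19 262.4 ] [-0.06  0.93 -0.74] [ 0.16  0.04 -0.01] 25.697155294871287 0.30709983766428195
groove [(array([259.1, 170.2]), 0.58)]
hook [(array([258.1, 169.1]), 0.85), (array([239.1, 211.6]), 0.73)]
tab [(array([253.2, 154.6]), 0.89), (array([360.9, 154.4]), 0.55)]
holder [(array([254. , 217.2]), 0.72), (array([243.4, 216. ]), 0.68)]
bottle [(array([253.3, 220.6]), 0.68)]
27.3 [553.44  79.2  262.41] [-0.27  0.26  1.1 ] [ 0.2  -0.01 -0.02] 25.162550877663836 0.3072096794494428
27.3 [553.44  79.2  262.41] [-0.27  0.26  1.1 ] [ 0.2  -0.01 -0.02] 25.162550877663836 0.3072096794494428
```

Request:
play_rows(
  commands=[
    [[0.722,0,0,0,0],[0.718,0,0,0,0],[0.714,0,0,0,0],[0.71,0,0,0,0],[0.706,0,0,0,0],[0.702,0,0,0,0],[0.698,0,0,0,0],[0.694,0,0,0,0],[0.691,0,0,0,0],[0.688,0,0,0,0]],
  ],
)

```text
time: 28.13
tool_pos: [553.5, 79.2, 262.4]
orientation: [-0.111, 0.994, -0.0, 0.0]
wrist_force: [0.5, 0.6, 0.1]
grip_width: 28.9
gripper_force: 0.2
```

Request:
play_rows(
  commands=[
    [[0.685,0,0,0,0],[0.682,0,0,0,0],[0.679,0,0,0,0],[0.676,0,0,0,0],[0.673,0,0,0,0],[0.67,0,0,0,0],[0.667,0,0,0,0],[0.664,0,0,0,0],[0.661,0,0,0,0],[0.658,0,0,0,0]],
  ],
)

```text
time: 28.97
tool_pos: [553.4, 79.2, 262.4]
orientation: [-0.111, 0.994, -0.0, 0.0]
wrist_force: [-0.7, 0.6, -0.4]
grip_width: 31.6
gripper_force: 0.1
```

Request:
play_rows(
  commands=[
    [[0.655,0,0,0,0],[0.652,0,0,0,0],[0.649,0,0,0,0],[0.646,0,0,0,0],[0.643,0,0,0,0],[0.64,0,0,0,0],[0.637,0,0,0,0],[0.634,0,0,0,0],[0.631,0,0,0,0],[0.628,0,0,0,0]],
  ],
)

```text
time: 29.8
tool_pos: [553.4, 79.2, 262.4]
orientation: [-0.111, 0.994, -0.0, 0.0]
wrist_force: [1.2, 0.5, -0.1]
grip_width: 34.4
gripper_force: 0.0
```

```bash
python3 avg.py; python3 q.py
```

```text
30.6 [553.437  79.196 262.381  -0.015  -0.119  -0.108   0.047  -0.014   0.002
  34.634   0.   ] [0.563 0.401 0.553 0.032 0.025 0.031]
30.6 [553.43  79.2  262.38] [-0.41 -0.99  0.46] [ 0.07 -0.04  0.02] 34.91464570499158 0.0
groove [(array([258.7, 170.5]), 0.59)]
hook [(array([261.6, 170.5]), 0.75), (array([238.4, 215.4]), 0.76)]
tab [(array([252.3, 154.4]), 0.75), (array([390.1, 164.6]), 0.4)]
holder [(array([245.9, 217.9]), 0.75)]
bottle [(array([256.6, 223.1]), 0.76)]
31.2 [553.44  79.18 262.39] [-0.62 -0.2   0.37] [0.02 0.01 0.02] 34.50627039900963 0.0
31.2 [553.44  79.18 262.39] [-0.62 -0.2   0.37] [0.02 0.01 0.02] 34.50627039900963 0.0
```

Request:
play_rows(
  commands=[
    [[0.6,0,0,0,0],[0.55,0,0,0,0],[0.5,0,0,0,0],[0.45,0,0,0,0],[0.4,0,0,0,0],[0.35,0,0,0,0],[0.3,0,0,0,0],[0.25,0,0,0,0],[0.25,0,0,0,0],[0.25,0,0,0,0]],
  ],
)

```text
time: 32.03
tool_pos: [553.4, 79.2, 262.4]
orientation: [-0.111, 0.994, 0.0, 0.0]
wrist_force: [0.5, -0.6, -0.4]
grip_width: 69.7
gripper_force: 0.0
```

Request:
play_rows(
  commands=[
    [[0.25,0,0,3,0],[0.25,0,0,9,0],[0.25,0,0,17,0],[0.25,0,0,27,0],[0.25,0,0,39,0],[0.25,0,0,53,0],[0.25,0,0,68,0],[0.25,0,0,84,0],[0.25,0,0,100,0],[0.25,0,0,110,0]],
  ],
)

```text
time: 32.87
tool_pos: [553.9, 79.1, 375.1]
orientation: [-0.111, 0.994, 0.0, 0.001]
wrist_force: [0.9, -0.3, 0.0]
grip_width: 69.9
gripper_force: 0.0
```

Request:
play_rows(
  commands=[
    [[0.25,0,0,10,0],[0.25,0,0,20,0],[0.25,0,0,25,0],[0.25,0,0,25,0],[0.25,0,0,25,0],[0.25,0,0,25,0]],
  ],
)

```text
time: 33.37
tool_pos: [553.1, 79.2, 396.7]
orientation: [-0.111, 0.994, -0.0, -0.001]
wrist_force: [-0.8, 0.2, 0.7]
grip_width: 69.9
gripper_force: 0.0
```

```bash
cat > v.py <<'E'
from h import *
np.set_printoptions(precision=1,suppress=True)
s=bot.sense();print(s['time'],np.array(s['tool_pos']),np.array(s['wrist_force']),s['grip_width'])
old=None
for k in range(6):
    c=bot.camera('scene');g=c['pixels'][125:260,215:300].astype(int)
    if old is not None: d=np.abs(g-old).sum(2);print((d>60).sum(),end=' ')
    old=g
t=bot.camera('top');c=bot.camera('scene');w=bot.camera('wrist');s=bot.sense();print()
for n in('hook','tab','holder','bottle','groove'):
    ms=[(k,m[0]) for k,cc in(('s',c),('t',t),('w',w)) if (m:=bot.mark_of(n,cc)) and m[0]['conf']>.4]
    print(n,[(k,np.array(m['centre']),round(m['conf'],2)) for k,m in ms])
    if len(ms)>1: print('  ',tri([ray(dict(s=c,t=t,w=w)[k],m['centre'],s) for k,m in ms]))
E
python3 v.py
```

```text
33.3667 [553.1  79.2 396.7] [-0.8  0.2  0.7] 69.9203652685112
0 0 0 0 0 
hook [('s', array([259.7, 170.2]), 0.89), ('w', array([328.3, 188.7]), 0.95)]
   [556.4  81.8 239.2]
tab [('s', array([250.4, 156. ]), 0.81), ('w', array([333.8, 197.2]), 0.61)]
   [548.3  91.3 277.6]
holder [('s', array([260.5, 219.2]), 0.8), ('w', array([335.4, 168.5]), 0.76)]
   [552.8  91.8 100.2]
bottle [('s', array([254.6, 222.5]), 0.91), ('w', array([333.6, 170.4]), 0.84)]
   [548.6  95.6  92.6]
groove [('s', array([257.2, 169.7]), 0.73), ('w', array([327.5, 186.3]), 0.97)]
   [551.3  81.3 242.3]
```

```bash
python3 -c "
from cell import bot
print(bot.finish_job())"
```

```text
the job is handed in; nothing more can be done
None
```

The carrier is hanging by its hook in the balance groove, with the bottle still in its holder; just before hand-in it hung still in the camera views, with the gripper clear above it. I handed the job in, but no verdict came back.

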